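# Snap the consolidant syringe into its spring-clip rack

## Robot

A 6-joint arm with a two-finger parallel gripper is mounted at the origin on a cart in front of the work surface, level with it; the furniture and walls round the work are solid. World frame = base frame: x ahead of the robot, y to its left, z up, the work surface at z = 0. Lengths are in mm, angles in rad, forces in N, time in s.
With the tool pointing down it reaches from about 275 to 825 mm from the base axis. Payload 4.9 kg.
Tool frame: the origin (TCP) lies at the very end of the fingers, on their centre line; the grasp point (between the pads) lies 19 mm behind it; z points along the fingers, y is the line along which they close (so a half turn about z gives the same grasp; the last joint's range is limited). The gripper opens to 85 mm and grips with 20 to 120 N. Pads are 22 mm wide; open, the fingers measure 114 mm over their backs; the gripper's body (76 mm by 85 mm) begins 54 mm behind the grasp point. The pads swing forward as they close: fully open they stand 13 mm farther back than shut.
Start: joints at [-0.134, 0.326, -0.193, 1.052, 0, 1.437], TCP at [550.017, 0.009, 192.781] pointing down, gripper open.
Joint ranges: [-2.65, 2.65], [-0.97, 1.79], [-1.3, 1.35], [-1.93, 2.1], [-1.47, 1.37], [-3.14, 3.14]. Speed limits (rad/s): [2.57, 2.57, 3.14, 3.14, 3.14, 3.14].

## Interface

Orientations are given as [roll, pitch, yaw] about the fixed x, y, z axes, in that order (R = Rz(yaw) Ry(pitch) Rx(roll)).
In Python, from bench import bot, solve_ik, imaging gives the robot as it stands. Calls block until the motion is done:
- bot.move_ptp(position, orientation): joint-space move of the TCP to a pose.
- bot.movel(position, rot=None, max_speed=150, threshold=None): straight line of the TCP; rot=None keeps the orientation; max_speed is the mean speed in mm/s. With threshold (N) it stops when the force on the tool has changed by that much, and returns True; else False.
- bot.move_j(angles): joint-space move.
- bot.grip(opening, effort=None): opening from 0.0 (shut) to 1.0 (fully open); effort is the grip in N (None keeps the last); returns when the fingers have stopped.
- bot.dwell(seconds).
- solve_ik(position, orientation): joint angles nearest the present ones, or None.
- bot.get_state(): the state.
- imaging.capture(name): name is "scene" or "side" or "wrist"; returns the picture (400x640x3 uint8, blue, green, red); there is no depth.
- imaging.camera_model(name): a dict with "K" (3x3 intrinsics, pixels), "k1" (the pictures are not rectified: a ray, as slopes to the right and down, at radius r is drawn at 1 + k1 r^2 times it, then the intrinsics apply), "position" and "rotation" of the camera in the world. Camera axes: x right, y up, looking along -z (the intrinsics and any distortion apply to the point x, -y, -z); pixel columns grow to the right and rows downward; lengths in mm; the calibration is good to about 2 mm. A picture is of the moment at which its call begins: read the wrist's pose just before it. camera_model takes no time and is no camera call; for the wrist camera it gives the pose at the moment of the call.
A pose or a line that the arm cannot do raises bot.IKError and nothing moves.
- bot.sign_off(): hands the job in; it is judged then, once.
The state is a dict: "t": time; "qpos": joint angles; "joint_velocities": joint speeds; "effort": joint torques, N m; "tcp_pos": TCP position; "orientation": TCP orientation; "contact_force": force on the tool from outside, world axes, zero at the start; "wrist_torque": the same for the moment, N m; "opening": opening from 0.0 (shut) to 1.0 (fully open); "gripper_force": force on a finger pad.
Only numpy, scipy, OpenCV 4.12 (cv2) and the standard library are available. Lean on these libraries where they do the work, as an engineer would, in place of code of your own. Each camera call takes 0.05 s, during which the arm holds its last target. There are 200 camera calls.

## Task

Pick up the syringe lying in the wooden rest and hold it over the two spring clips of the blue rack, plunger end outside the steel fork plate and the finger flange about a centimetre short of it. Press it straight down, gently, until both clips have snapped round the barrel and it sits on both pads, then slide it needle-first along the clips until you feel the flange bear firmly on the fork (about 10 N, never more than 15), and let go. Leave the two loose sherds near the rack alone.

Things in the scene. Friction and masses are not known exactly. Their poses are not given: they have to be found in the camera images.
- syringe: Clear syringe with blunt needle, 166 mm long, about 40 g, rigid, lying in a wooden rest. y runs along the barrel from needle (-y) to plunger (+y), z up; origin under mid-length, 9.5 mm below the barrel axis. Grip the barrel between the blocks of the rest with about 40 N. Round barrel 15.6 mm in diameter, y = -33 to +66 mm. Thumb disc 19 mm in diameter at y = 83 mm, needle tip at y = -83 mm.
- rest: low wooden rest fixed to the bench: a strip 36 x 86 x 3 mm with two V blocks 8 mm wide, 70 mm apart, about 25 mm high, that carry the barrel with its axis 26 mm above the bench. Origin at bench level under the syringe's origin (within 3 mm), y along the barrel towards the plunger; the blocks stand at y = -21 and +49 mm, between them 62 mm are free for the gripper.
- barrel (a point): point on the syringe's barrel axis, at y = +14 mm in the syringe's frame; axes as the syringe's
- barrel_front (a point): point on the barrel axis 28 mm towards the needle from point barrel (syringe y = -14 mm): over the clip farther from the fork when the syringe is home
- barrel_rear (a point): point on the barrel axis 28 mm towards the plunger from point barrel (syringe y = +42 mm): over the clip next to the fork when the syringe is home
- flange (a point): point on the barrel axis in the needle-side face of the syringe's finger flange (syringe y = +66 mm). The flange is 32 mm wide (x), 15 mm high (z), 2 mm thick.
- rack: Blue base plate fixed to the bench, 60 mm (x) by 136 mm (y), 6 mm high, with two pairs of white spring fingers (clips) and a steel fork plate. Origin midway between the clips at bench level, y along the seat, towards the fork, z up. Between the two clips 48 mm along y are free down to the base plate, for the gripper.
- clip_near_fork (a point): Middle of the clip next to the fork, on the seated barrel's axis (rack y = +28 mm, 34 mm above the bench): two white spring fingers, 8 mm wide along y, 52 mm high; between them a black pad whose top is 26 mm above the bench and carries the barrel. The tips flare to a mouth 25 mm wide; under it, 40.5 mm above the bench, their beads leave a gap of 11 mm.
- clip_far (a point): Middle of the other, equal clip (rack y = -28 mm, 34 mm above the bench). The barrel touches the flares when its axis is about 47 mm above the bench; pressing it past the beads takes about 8 to 15 N for both clips together (one may give first), then they pull it down to the pads, axis 34 mm above the bench. In the clips it slides lengthwise against 1 to 5 N of friction.
- pads: the two black pads of the clips, on which the barrel comes to rest, one body with the rack's origin and axes; tops 26 mm above the bench
- seat (a point): centre of the rack's seat, 34 mm above the bench: point barrel lies here when the syringe is fully seated and home; axes as the rack's
- fork: Steel fork plate fixed on the rack (same origin and axes as the rack): two uprights 8 mm thick (y = 44 to 52 mm), 43 mm high, with a slot 21 mm wide between them that the barrel passes from above. The flange cannot pass the slot; it stays on the outer side (+y).
- fork_face (a point): middle of the fork's outer face, on the seated barrel's axis (rack y = 52 mm, z = 34 mm): the flange's needle-side face rests here when home; axes as the rack's
- sherd_a: loose grey-brown potsherd about 53 x 42 x 13 mm on the bench to the left of the rack, not to be disturbed
- sherd_b: loose grey-brown potsherd about 31 x 42 x 12 mm on the bench to the right of the rack, not to be disturbed

How it is judged (in metres and radians):
On the way, in this order (a step that is already met when the one before it is completed fails the run):
1. the syringe is held lengthwise over both clips, axis 9 to 35 mm above its seated height and within 6 mm sideways, the flange outside the fork and 3 to 16 mm short of it (x of barrel_front in the frame of seat between -0.006 and 0.006 m and z of barrel_front in the frame of seat between 0.009 and 0.035 m and x of barrel_rear in the frame of seat between -0.006 and 0.006 m and z of barrel_rear in the frame of seat between 0.009 and 0.035 m and y of flange in the frame of fork_face between 0.003 and 0.016 m), for 0.05 s.
2. both ends of the barrel are down on the pads in both clips (within 2.5 mm in height, 3 mm sideways), the flange still at least 2 mm short of the fork (x of barrel_front in the frame of seat between -0.003 and 0.003 m and z of barrel_front in the frame of seat between -0.0025 and 0.0025 m and x of barrel_rear in the frame of seat between -0.003 and 0.003 m and z of barrel_rear in the frame of seat between -0.0025 and 0.0025 m and y of flange in the frame of fork_face between 0.002 and 0.02 m), for 0.2 s.
3. slid along the clips until the flange bears on the fork with more than 6.5 N (x of barrel_front in the frame of seat between -0.003 and 0.003 m and z of barrel_front in the frame of seat between -0.0025 and 0.0025 m and x of barrel_rear in the frame of seat between -0.003 and 0.003 m and z of barrel_rear in the frame of seat between -0.0025 and 0.0025 m and y of flange in the frame of fork_face between -0.0025 and 0.0025 m and contact force between syringe and fork above 6.5 N), for 0.3 s.
At the end, for the whole second after the job is handed in: The syringe lies still and released in both clips: both barrel points within 2.5 mm of seated height and 3 mm of the seat's centre line, aligned with the rack within 0.06 rad, and the flange within 2.5 mm of the fork's outer face (x of barrel_front in the frame of seat between -0.003 and 0.003 m and z of barrel_front in the frame of seat between -0.0025 and 0.0025 m and x of barrel_rear in the frame of seat between -0.003 and 0.003 m and z of barrel_rear in the frame of seat between -0.0025 and 0.0025 m and y of flange in the frame of fork_face between -0.0025 and 0.0025 m and angle between the y axis of syringe and the y axis of rack, either way round below 0.06 rad and linear speed of syringe below 0.01 m/s); the robot touches nothing.
It fails at once if the flange is pushed against the fork with more than 17 N (contact force between syringe and fork above 17 N).
It fails at once if the syringe is pressed on the pads with more than 30 N (contact force between syringe and pads above 30 N).
It fails at once if a sherd is shifted by more than 10 mm (distance of any of sherd_a, sherd_b from where it was at the start of the episode above 0.01 m).
It also fails if it takes over 56 s, if anything falls off the work surface, if the arm or the gripper's body presses on something with over 40 N, if the wrist force passes 120 N, or if a joint passes its speed limit or range.

## Working session

There is one attempt and no reset: what is moved stays moved. The work goes in short steps, each a Python script; the robot and the scene stay as the last script left them, time stands still between calls to the robot, and variables do not carry over. Pictures are saved under pics/ and viewed, at most 11 in all, crops included, and the job is handed in when it is done.

```bash
mkdir -p pics; ls
cat > h.py <<'E'
import numpy as np, cv2
from bench import bot, solve_ik, imaging
def cap(name,fn=None):
    m=imaging.camera_model(name); im=imaging.capture(name)
    if fn: cv2.imwrite('pics/'+fn,im)
    return im,m
def ray(m,uv):
    K=np.array(m["K"]);k=m["k1"]
    p=cv2.undistortPoints(np.array([[uv]],float),K,np.array([k,0,0,0.]))[0,0]
    d=np.array(m["rotation"])@np.array([p[0],-p[1],-1.]); return np.array(m["position"]),d/np.linalg.norm(d)
def onz(m,uv,z):
    o,d=ray(m,uv); return o+d*(z-o[2])/d[2]
def proj(m,P):
    c=np.array(m["rotation"]).T@(np.array(P,float)-m["position"]); s=np.array([c[0]/-c[2],-c[1]/-c[2]])
    s=s*(1+m["k1"]*(s@s)); K=np.array(m["K"]); return K[:2,:2]@s+K[:2,2]
def tri(*rs):
    A=sum(np.eye(3)-np.outer(d,d) for o,d in rs); b=sum((np.eye(3)-np.outer(d,d))@o for o,d in rs)
    X=np.linalg.solve(A,b); return X,[np.linalg.norm((np.eye(3)-np.outer(d,d))@(X-o)) for o,d in rs]
E
python3 - <<'E'
from h import *
for n in("scene","side","wrist"):
    im,m=cap(n,n+'0.png'); print(n,np.round(m["K"],1).tolist(),m["k1"],np.round(m["position"],1),np.round(m["rotation"],3).tolist())
print(bot.get_state())
E
```

```text
pics
scene [[452.0, 0.0, 312.6], [0.0, 452.0, 197.2], [0.0, 0.0, 1.0]] 0.04189146481305566 [ 31.3 -47.4 722.6] [0.693, 0.006, -1.049]
side [[372.6, 0.0, 307.4], [0.0, 372.6, 199.2], [0.0, 0.0, 1.0]] -0.0444465358185108 [ 269.4 -533.5  434.3] [1.11, -0.005, -0.317]
wrist [[341.5, 0.0, 317.5], [0.0, 341.5, 195.4], [0.0, 0.0, 1.0]] -0.06241061677800586 [549.4  79.8 373.2] [-0.314, 0.003, -0.0]
{'t': 0.15, 'qpos': array([-1.34182896e-01,  3.26768264e-01, -1.93314914e-01,  1.05198862e+00,
        1.40044747e-05,  1.43665819e+00]), 'joint_velocities': array([ 0.00058505, -0.00198832,  0.00185335,  0.00024645,  0.00136337,
        0.00054903]), 'effort': array([ 1.04211274e-03, -4.43704247e+01,  2.62664723e+01,  1.04285317e-02,
       -1.23322516e-04, -3.51401161e-05]), 'tcp_pos': array([5.49536858e+02, 8.82151763e-02, 1.92199573e+02]), 'orientation': array([-3.14033051e+00, -1.84455382e-04,  1.57075144e+00]), 'contact_force': array([ 0.76709428, -0.3084156 ,  0.31054223]), 'wrist_torque': array([0.03262606, 0.00137483, 0.05353278]), 'gripper_force': 0.0, 'opening': 0.9992664520178838}
```

View pics/scene0.png

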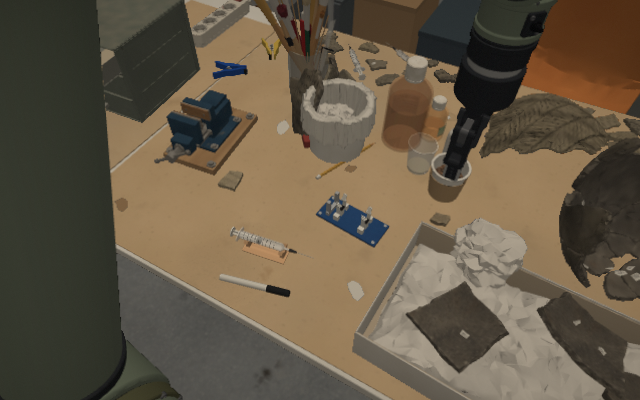

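View pics/side0.png

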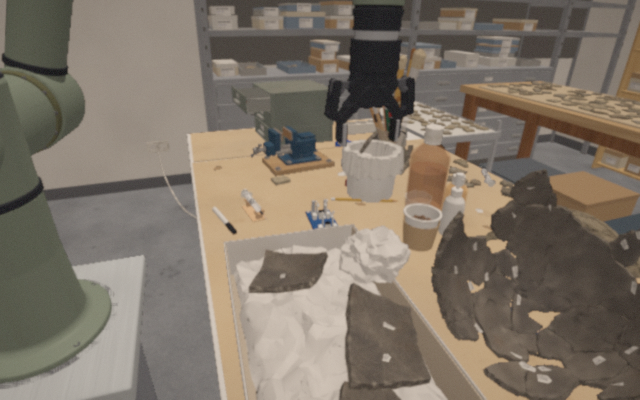

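View pics/wrist0.png

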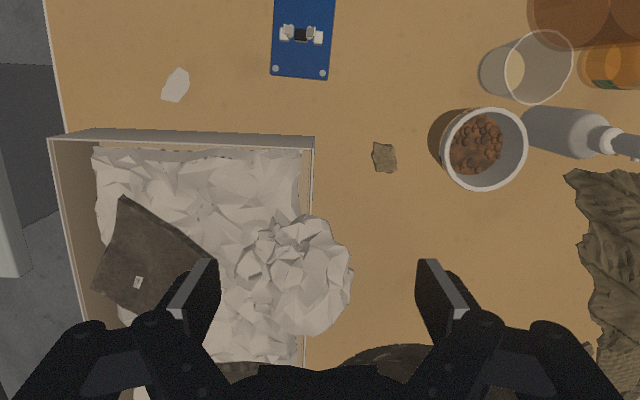

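The scene view shows the syringe at about (235,236) to (308,257), plunger at upper left. The rack is at (352,218), with the fork apparently near (335,205). The sherds are at (231,181) and (440,219). In the wrist view, the rack's near end is at (302,40) and a sherd is at (384,157). `rotation` is a set of Euler angles.

```bash
python3 - <<'E'
s=open('h.py').read()
s=s.replace('''    m=imaging.camera_model(name); im''','''    m=model(name); im''').replace('def cap','''from scipy.spatial.transform import Rotation as Ro
def model(n):
    m=dict(imaging.camera_model(n)); m["rotation"]=Ro.from_euler('xyz',m["rotation"]).as_matrix(); return m
def cap''',1)
open('h.py','w').write(s)
E
python3 - <<'E'
from h import *
m=model("scene")
for n,uv,z in[("thumb",(233,234),26),("needle",(309,257),26),("rest",(268,250),0),("rackA",(333,196),6),("rackB",(389,231),6),("rackC",(379,244),6),("rackD",(317,211),6),("shA",(231,181),6),("shB",(440,219),6),("cup",(449,180),30),("boxcorner",(422,225),40),("pot",(335,150),0),("pencil",(320,177),5)]: print(n,onz(m,uv,z).round())
w=model("wrist")
for uv,z in[((276,68),6),((323,72),6),((384,157),6)]: print(onz(w,uv,z).round())
# see both from above
def look(x,y,z,yaw):
    print(solve_ik([x,y,z],[np.pi,0,yaw]))
for yaw in(np.pi/2,-np.pi/2,0,np.pi): look(440,100,250,yaw)
E
```

```text
thumb [379. 329.  26.]
needle [406. 180.  26.]
rest [395. 263.   0.]
rackA [569. 217.   6.]
rackB [544.  81.   6.]
rackC [507.  86.   6.]
rackD [518. 227.   6.]
shA [498. 425.   6.]
shB [621.   6.   6.]
cup [705.  23.  30.]
boxcorner [563.  28.  40.]
pot [695. 280.   0.]
pencil [602. 267.   5.]
[506.  97.   6.]
[554.  93.   6.]
[621.   5.   6.]
[ 0.05963137  0.10623894 -0.32698233  1.13757506  0.          1.6304277 ]
[ 0.05963137  0.10623894 -0.32698233  1.13757506  0.         -1.51116495]
[ 0.05963137  0.10623894 -0.32698233  1.13757506  0.         -3.08196128]
[ 0.05963137  0.10623894 -0.32698233  1.13757506  0.          0.05963137]
```

Run:
```python
from h import *
import pickle
for i,p in enumerate([(400,310,190),(520,260,190)]):
    bot.move_ptp(p,[np.pi,0,np.pi/2]); bot.dwell(.3)
    im,m=cap("wrist",f"w{i+1}.png"); pickle.dump(m,open(f"w{i+1}.pkl","wb")); print(m["position"],bot.get_state()["t"],bot.get_state()["orientation"])
```

```text
[400.39030417 389.15922257 371.03621598] 1.8 [-3.14153399e+00  5.45157516e-05  1.56969905e+00]
[518.82227227 340.34679352 371.41347312] 2.7333 [ 3.14133783e+00 -1.22264684e-04  1.57206267e+00]
```

View pics/w1.png

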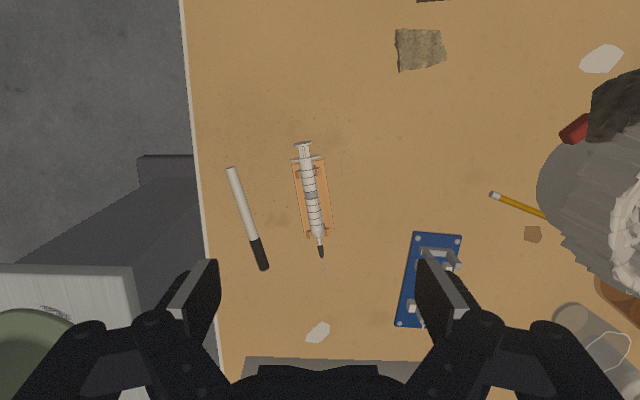

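View pics/w2.png

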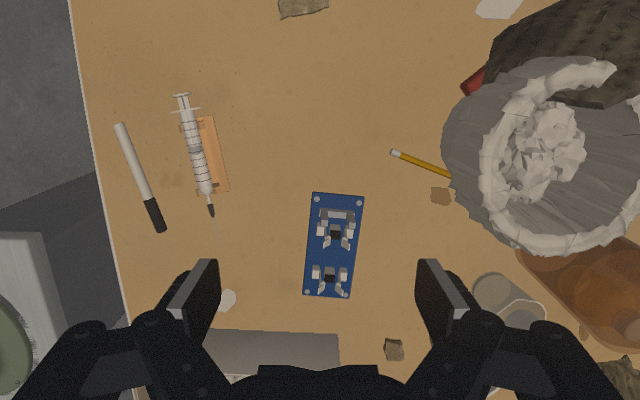

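The views show the syringe plunger (304,145 in w1; 182,97 in w2) and the rack's fork both at the +y end. I'll take closer stereo pairs, then measure on an enlarged composite.

Run:
```python
from h import *
import pickle
V=[("s1",(385,335,120)),("s2",(430,335,120)),("r1",(510,215,125)),("r2",(550,225,125))]
R=[]
for n,p in V:
    bot.move_ptp(p,[np.pi,0,np.pi/2]); bot.dwell(.4)
    im,m=cap("wrist",n+".png"); pickle.dump(m,open(n+".pkl","wb")); 
    c=[proj(m,q).round() for q in ((390,265,26),(530,150,20))]; print(n,c,m["position"].round(1))
    R.append((im,c))
crop=[]
for (im,c),k in zip(R,(0,0,1,1)):
    u,v=c[k].astype(int); 
    w,hh=(66,100) if k==0 else (66,100)
    u0=int(np.clip(u-w,0,640-2*w)); v0=int(np.clip(v-hh,0,400-2*hh)); print("origin",u0,v0)
    crop.append(cv2.resize(im[v0:v0+200,u0:u0+132],None,fx=3,fy=3,interpolation=cv2.INTER_CUBIC))
cv2.imwrite("pics/cs.png",np.hstack(crop[:2])); cv2.imwrite("pics/cr.png",np.hstack(crop[2:])); print(bot.get_state()["t"])
```

```text
s1 [array([323., 259.]), array([456., 352.])] [385.5 414.4 301.3]
s2 [array([274., 259.]), array([414., 354.])] [429.2 414.8 301.2]
r1 [array([172., 125.]), array([340., 249.])] [509.3 295.4 306.1]
r2 [array([127., 137.]), array([297., 258.])] [549.3 304.7 306.3]
origin 257 159
origin 208 159
origin 274 149
origin 231 158
6.4667
```

View pics/cs.png

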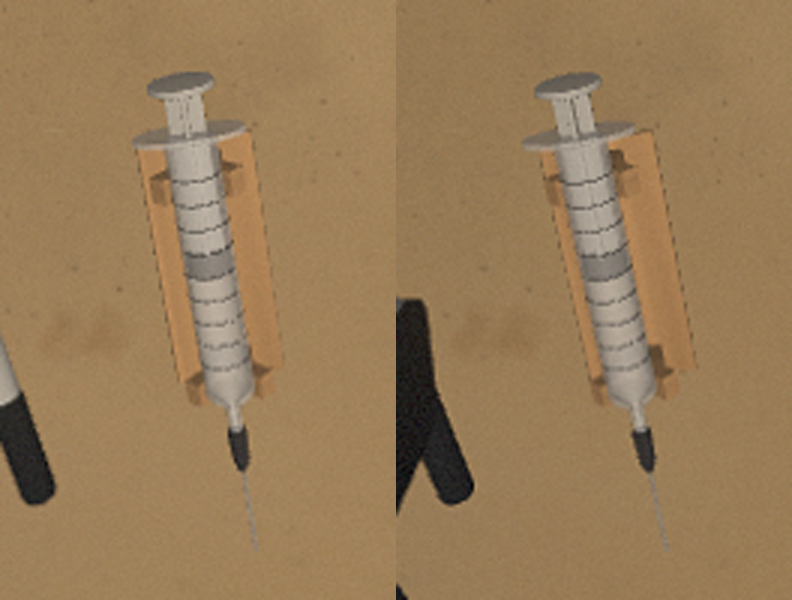

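View pics/cr.png

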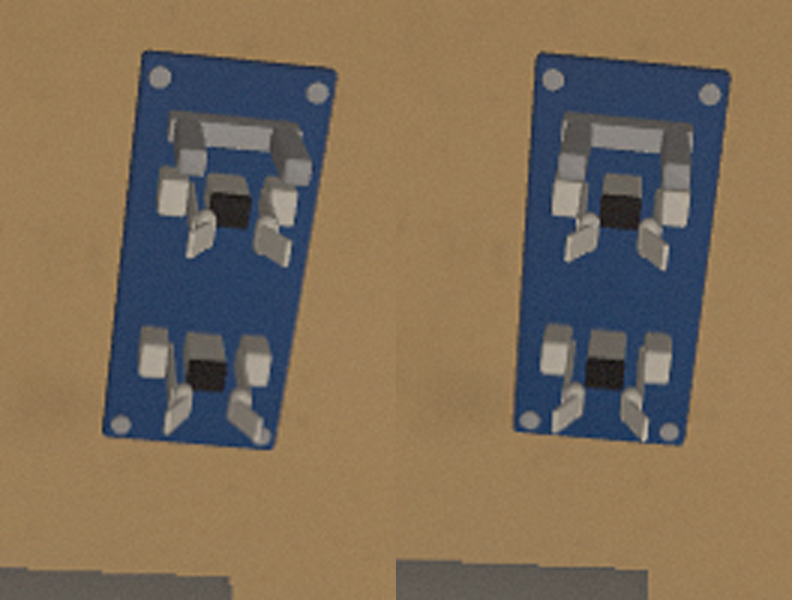

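The crops show the syringe's needle tip at (255,548) and (666,548), with its flange ends clear. In the rack crops, the blue plate, the black pad tops and the fork at the +y end are clear. Next I'll triangulate these points.

```bash
cat > meas.py <<'E'
from h import *
import pickle
M={n:pickle.load(open(n+".pkl","rb")) for n in("s1","s2","r1","r2","w2")}
O={"s1":(257,159),"s2":(208,159),"r1":(274,149),"r2":(231,158)}
def px(n,p): 
    x=p[0]-(396 if n[1]=="2" else 0); return (O[n][0]+(x+.5)/3-.5, O[n][1]+(p[1]+.5)/3-.5)
def T(a,pa,b,pb): return tri(ray(M[a],px(a,pa)),ray(M[b],px(b,pb)))
for n,a,b in[("tip",(255,548),(666,548)),("hubend",(241,470),(649,470)),("flL",(135,143),(525,145)),("flR",(245,127),(636,128)),("gasket",(209,265),(608,267)),("disc",(181,84),(569,85))]:
    X,e=T("s1",a,"s2",b); print(n,X.round(1),np.round(e,1))
for n,a,b in[("forkTopL_nearcorner",(205,174),(586,181)),("forkTopR",(284,182),(668,188)),("flareNL",(192,257),(570,261)),("flareNR",(288,266),(664,268)),("flareFL",(168,432),(556,430)),("flareFR",(265,441),(644,439))]:
    X,e=T("r1",a,"r2",b); print(n,X.round(1),np.round(e,1))
bl={}
for n in("r1","r2"):
    im=cv2.imread(f"pics/{n}.png"); h=cv2.cvtColor(im,cv2.COLOR_BGR2HSV)
    k=cv2.inRange(h,(100,100,40),(125,255,255)); k[:, :200]=0;k[:,440:]=0
    c=max(cv2.findContours(k,0,1)[0],key=cv2.contourArea)[:,0]
    W=np.array([onz(M[n],p,6)[:2] for p in cv2.convexHull(c)[:,0].astype(float)],np.float32)
    r=cv2.minAreaRect(W); print(n,"rect",r); bx=cv2.boxPoints(r); print(bx.round(1).tolist())
    hull=cv2.convexHull(c); ins=np.zeros(k.shape,np.uint8); cv2.fillPoly(ins,[hull],255)
    d=cv2.bitwise_and(cv2.inRange(im,(0,0,0),(45,45,45)),ins)
    nn,_,st,ce=cv2.connectedComponentsWithStats(d); bl[n]=sorted([ce[i] for i in range(1,nn) if st[i,4]>40],key=lambda q:q[1]); print([st[i,4] for i in range(1,nn) if st[i,4]>40],np.round(bl[n],1).tolist())
for a,b in zip(bl["r1"],bl["r2"]): print("pad",[np.round(x,1) for x in tri(ray(M["r1"],a),ray(M["r2"],b))],onz(M["r1"],a,26).round(1),onz(M["r2"],b,26).round(1))
E
python3 meas.py
```

```text
tip [409.2 172.   25.8] [0.1 0.1]
hubend [404.1 201.4  23.2] [0.1 0.1]
flL [371.7 315.4  27. ] [0.2 0.2]
flR [403.2 319.   22.9] [0. 0.]
gasket [393.2 273.7  20.4] [0.2 0.2]
disc [384.8 332.5  25. ] [0. 0.]
forkTopL_nearcorner [529.4 199.4  41.7] [0.4 0.4]
forkTopR [552.2 194.8  35.4] [0.4 0.4]
flareNL [525.5 180.3  53.5] [0.1 0.1]
flareNR [551.1 178.8  55.3] [0.2 0.2]
flareFL [519.7 124.6  52.1] [0.2 0.2]
flareFR [545.7 131.5  66.3] [0.4 0.4]
r1 rect ((534.9331665039062, 156.310791015625), (134.98260498046875, 58.49801254272461), 84.34014129638672)
[[499.20001220703125, 92.0], [557.4000244140625, 86.30000305175781], [570.7000122070312, 220.60000610351562], [512.5, 226.39999389648438]]
[np.int32(118), np.int32(113)] [[350.6, 218.3], [342.3, 273.6]]
r2 rect ((535.356201171875, 156.27047729492188), (135.09820556640625, 58.76663589477539), 84.38916015625)
[[499.5, 91.9000015258789], [558.0, 86.19999694824219], [571.2000122070312, 220.60000610351562], [512.7000122070312, 226.39999389648438]]
[np.int32(128), np.int32(116)] [[305.1, 228.1], [300.3, 282.2]]
pad [array([538. , 184.2,  28.6]), array([0.1, 0.1])] [538.3 183.2  26. ] [537.9 183.   26. ]
pad [array([532.6, 125.9,  23.4]), array([0.1, 0.1])] [532.4 127.6  26. ] [532.8 127.4  26. ]
```

Run:
```python
from h import *
import pickle
o=[np.pi,0,np.pi/2+.149]; x,y=395,266
bot.grip(.65,40)
bot.move_ptp([x,y,110],o); 
print(bot.movel([x,y,8],max_speed=80,threshold=8), bot.get_state()["tcp_pos"])
bot.grip(0,40); s=bot.get_state(); print(s["opening"],s["gripper_force"],s["contact_force"],s["tcp_pos"])
bot.movel([x,y,130],max_speed=80); bot.dwell(.3)
s=bot.get_state(); print(s["opening"],s["gripper_force"],s["contact_force"],s["t"],s["tcp_pos"],s["orientation"])
im,m=cap("wrist","g1.png"); pickle.dump((m,s),open("g1.pkl","wb"))
cv2.imwrite("pics/g1c.png",cv2.resize(im[200:400,200:440],None,fx=3,fy=3,interpolation=cv2.INTER_CUBIC))
```

```text
False [395.42565568 266.22549808   8.44141914]
0.0026091866960765535 0.0 [-0.34919813 -0.98357111  0.08875366] [395.01934341 266.01762267   8.03464031]
-0.004003760224673202 0.0 [1.20392197 0.32623199 0.16451177] 11.525 [394.91156543 265.94118668 129.82475645] [-3.14127559e+00  7.48694758e-05  1.71973286e+00]
```

View pics/g1c.png

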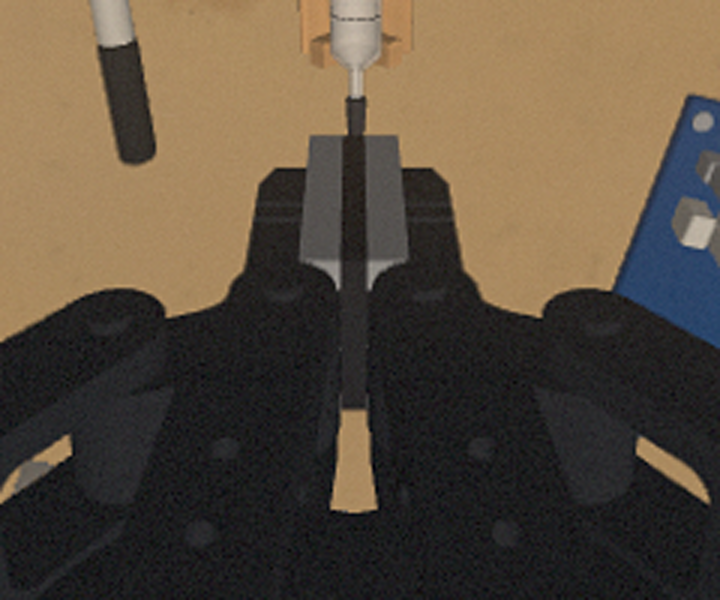

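The gripper shut to zero and missed, and the syringe still lies in the rest. I'll re-check the positions with this image and the fixed cameras.

Run:
```python
from h import *
import pickle
m,s=pickle.load(open("g1.pkl","rb"))
f=lambda p:(200+(p[0]+.5)/3-.5,200+(p[1]+.5)/3-.5)
print("block front top",onz(m,f((355,40)),25), "hub top", onz(m,f((356,96)),26))
print("tcp px", (proj(m,s["tcp_pos"])-200)*3, "img fingertip (355,137)")
sc=model("scene"); si=model("side")
for q in[(409.2,172,26),(387.4,317,26),(384.8,332.5,26)]: print(proj(sc,q).round(),proj(si,q).round())
bot.move_ptp([395,330,170],[np.pi,0,np.pi/2+.149]);bot.grip(1.0);bot.dwell(.2)
a,sm=cap("scene","sc2.png");b,_=cap("side","sd2.png"); w,wm=cap("wrist","w3.png"); pickle.dump(wm,open("w3.pkl","wb"))
A=cv2.resize(a[210:280,210:330],None,fx=3.3,fy=3.3,interpolation=2);B=cv2.resize(b[170:240,200:320],None,fx=3.3,fy=3.3,interpolation=2)
W=cv2.resize(w[100:330,200:440],(396,380),interpolation=2)
C=np.zeros((600,800,3),np.uint8);C[:231,:396]=A;C[:231,400:796]=B;C[215:595,:396]=W;cv2.imwrite("pics/comp.png",C)
print(bot.get_state()["tcp_pos"],wm["position"],[proj(wm,q).round() for q in[(409.2,172,26),(387.4,317,26)]])
```

```text
block front top [399.2366988  236.64018753  25.        ] hub top [402.18088777 219.10992303  26.        ]
tcp px [354.50036556  90.00295253] img fingertip (355,137)
[314. 257.] [267. 221.]
[241. 233.] [246. 195.]
[233. 231.] [244. 192.]
[394.98048312 330.02428481 169.98474588] [382.94481743 408.86886279 351.10042479] [array([310., 307.]), array([308., 182.])]
```

View pics/comp.png

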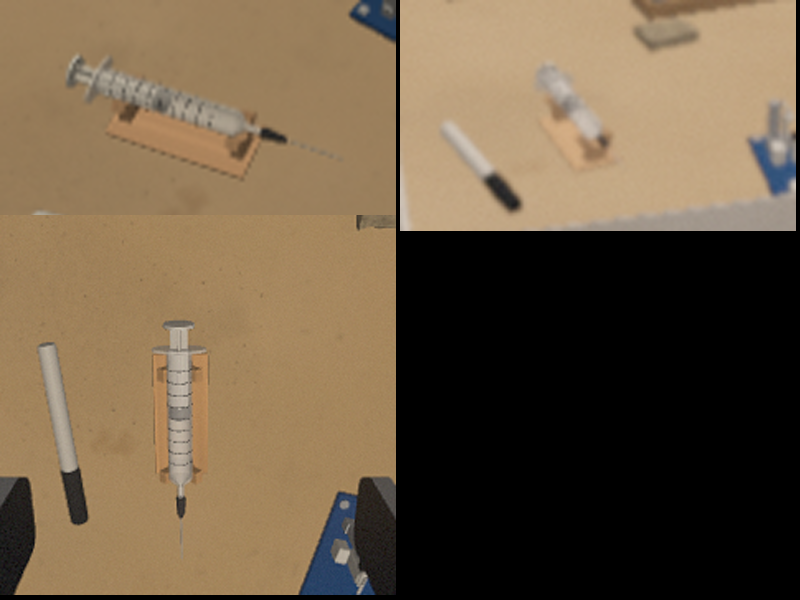

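Run:
```python
from h import *
import pickle
m,s=pickle.load(open("g1.pkl","rb"))
t=np.array(s["tcp_pos"]); R=Ro.from_euler('xyz',s["orientation"]).as_matrix(); print("tool axes",R.round(2).tolist())
cl=R.T@(m["position"]-t); print("cam in tool",cl.round(1)); print((R.T@m["rotation"]).round(3).tolist())
print(m["K"][1])
for dx in(-11,0,11):
  for dz in(0,-10,-19,-30): print(dx,dz,((proj(m,t+R@[dx,0,dz])-200)*3).round(), end=' ')
for n in("w1","r1","s1"): 
  mm=pickle.load(open(n+".pkl","rb")); print(n,mm["position"],Ro.from_matrix(mm["rotation"]).as_euler('xyz'))
print([solve_ik([395,266,z],[np.pi,0,np.pi/2+.149]) is not None for z in(8,0)], bot.get_state()["opening"])
```

```text
tool axes [[-0.15, 0.99, -0.0], [0.99, 0.15, -0.0], [-0.0, -0.0, -1.0]]
cam in tool [  79.8   -0.2 -181.1]
[[-0.0, 0.951, 0.309], [1.0, -0.0, 0.001], [0.001, 0.309, -0.951]]
[  0.         341.51398141 195.39205033]
-11 0 [354. 142.] -11 -10 [355. 166.] -11 -19 [355. 190.] -11 -30 [355. 222.] 0 0 [355.  90.] 0 -10 [355. 112.] 0 -19 [355. 134.] 0 -30 [355. 164.] 11 0 [355.  36.] 11 -10 [355.  56.] 11 -19 [355.  76.] 11 -30 [355. 103.] w1 [400.39030417 389.15922257 371.03621598] [-0.31407949  0.00115302 -0.00157796]
r1 [509.25235238 295.43306631 306.11145087] [-0.31397567  0.00115917  0.00121925]
s1 [385.5343417  414.43680244 301.2853155 ] [-0.31379314  0.00071321 -0.00129259]
[True, True] 0.9975297779941197
```

Run:
```python
from h import *
sc=model("scene"); si=model("side")
for dz in(0,13,30,45,60):
  print(dz,[ (proj(sc,(549.5+a,0,192.2+dz)).round().tolist(),proj(si,(549.5+a,0,192.2+dz)).round().tolist()) for a in(-45,45)])
# dynamic test: shut fingers, two heights, difference
bot.move_ptp([450,300,200],[np.pi,0,np.pi/2]); bot.grip(0)
bot.dwell(.3); t=bot.get_state()["tcp_pos"]; a=[cap(n)[0] for n in("scene","side")]
bot.move_ptp([450,300,300],[np.pi,0,np.pi/2]); bot.dwell(.3); b=[cap(n)[0] for n in("scene","side")]
rs=[]
for n,m,p,q in zip(("scene","side"),(sc,si),a,b):
    d=(np.abs(p.astype(int)-q).sum(2)>60).astype(np.uint8); d=cv2.morphologyEx(d,cv2.MORPH_OPEN,np.ones((2,2)))
    dark=(p.max(2)<110)&(d>0)
    u,v=proj(m,t).astype(int); print(n,"tcp px",u,v)
    dn=proj(m,t)-proj(m,t+[0,0,40]); dn/=np.linalg.norm(dn)
    ys,xs=np.nonzero(dark); k=(abs(xs-u)<45)&(abs(ys-v)<90); pts=np.c_[xs[k],ys[k]]
    pr=(pts-proj(m,t))@dn; sel=pts[pr>np.percentile(pr,100)-2.5]; print("tip",sel.mean(0),"along axis px",pr.max(),"px per 40mm",np.linalg.norm(proj(m,t)-proj(m,t+[0,0,40])),len(pts)); rs.append(ray(m,sel.mean(0)))
print(tri(*rs),t)
```

```text
0 [([443.0, 200.0], [341.0, 175.0]), ([463.0, 162.0], [388.0, 169.0])]
13 [([445.0, 194.0], [341.0, 168.0]), ([465.0, 157.0], [389.0, 162.0])]
30 [([448.0, 187.0], [341.0, 158.0]), ([467.0, 149.0], [390.0, 153.0])]
45 [([450.0, 180.0], [342.0, 149.0]), ([470.0, 142.0], [391.0, 144.0])]
60 [([453.0, 173.0], [342.0, 140.0]), ([473.0, 135.0], [391.0, 136.0])]
scene tcp px 258 149
tip [255.26315789 133.94736842] along axis px -14.480063921911944 px per 40mm 18.444955856767297 2629
side tcp px 268 126
tip [267.  107.7] along axis px -17.87333568469871 px per 40mm 17.196666116950684 1817
(array([444.27671802, 294.89609165, 244.0741825 ]), [np.float64(2.4372619351137312), np.float64(2.437261935113643)]) [450.0313015  299.98305513 199.98863615]
```

The fingertips really stand about 40 mm behind the reported TCP, and all three cameras agree. I'll confirm this by touching the bare bench gently with the fingers shut.

Run:
```python
from h import *
o=[np.pi,0,np.pi/2]
bot.movel([450,300,30],o,max_speed=150)
s0=bot.get_state(); print(s0["contact_force"],s0["tcp_pos"])
r=bot.movel([450,300,-60],max_speed=20,threshold=5); s=bot.get_state(); print(r,s["tcp_pos"],s["contact_force"],s["t"])
bot.movel([450,300,60]); print(bot.get_state()["tcp_pos"])
```

```text
[ 0.39123656  0.01910986 -0.47055055] [450.57051693 300.30541672  30.70288364]
True [450.04635196 300.02544189 -38.41333922] [-0.86655734 -0.2352108   5.68444737] 20.5
[449.36421641 299.68678471  59.25732663]
```

Run:
```python
from h import *
import pickle
o=[np.pi,0,np.pi/2+.149]; x,y=395,266
bot.grip(.65,40)
bot.move_ptp([x,y,20],o)
print(bot.movel([x,y,-31],max_speed=60,threshold=8))
bot.grip(0,40); s=bot.get_state(); print(s["opening"],s["gripper_force"],s["contact_force"],s["tcp_pos"])
if s["opening"]>.1:
    bot.movel([x,y,30],max_speed=80)
    d=np.array([.098,.995]); p=np.array([535.2,155.8])+10*d
    bot.move_ptp([*p,20],[np.pi,0,np.pi/2-.0984]); bot.dwell(.3)
s=bot.get_state(); print(s["opening"],s["gripper_force"],s["contact_force"],s["t"],s["tcp_pos"],s["orientation"])
im,m=cap("wrist","g2.png"); pickle.dump((m,s),open("g2.pkl","wb"))
cv2.imwrite("pics/g2c.png",cv2.resize(im[150:350,200:440],None,fx=3,fy=3,interpolation=cv2.INTER_CUBIC))
```

```text
False
0.1678377218648565 38.947128653526306 [-0.35456059 -0.65930906  3.59644752] [395.39990091 266.1699327  -30.66506615]
0.16564105847077762 38.94403517246246 [ 0.98049275 -0.44644464 -0.51268827] 25.6667 [535.46922239 166.61014621  20.1488289 ] [-3.14146406e+00 -1.73882839e-05  1.47410307e+00]
```

View pics/g2c.png

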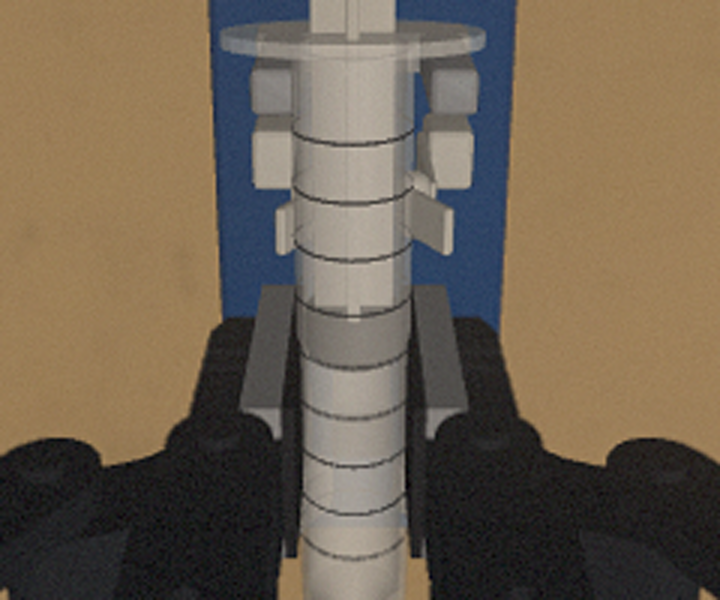

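The syringe is held and in line with the rack. The barrel centre is at column 353, while the rack, fork and clips centre at about column 364. I'll quantify that offset.

Run:
```python
from h import *
import pickle
m,s=pickle.load(open("g2.pkl","rb"))
f=lambda p:(200+(p[0]+.5)/3-.5,150+(p[1]+.5)/3-.5)
d=np.array([.098,.995]);d/=np.linalg.norm(d);l=np.array([d[1],-d[0]])
def rk(p,z): q=onz(m,f(p),z)[:2]-[535.2,155.8]; return (q@l).round(2),(q@d).round(2)
mid=lambda a,b,z:(np.array(rk(a,z))+rk(b,z))/2
print("tcp",(np.array(s["tcp_pos"])[:2]-[535.2,155.8])@np.c_[l,d])
print("barrel tick",mid((294,137),(413,137),77),mid((297,410),(408,410),77),"flange",mid((222,40),(485,40),77))
print("flare bottom",mid((277,253),(453,253),52)); print("fork top front outer",mid((250,112),(478,112),43))
print("clip block",mid((253,187),(473,187),40))
print("plate",mid((212,0),(517,0),6),mid((220,315),(503,315),6))
s=bot.get_state(); print(s["tcp_pos"],s["t"])
```

```text
tcp [-0.79166492 10.78447998]
barrel tick [-1.285 50.145] [-1.37  9.88] flange [-1.305 62.785]
flare bottom [ 0.56  22.615]
fork top front outer [ 0.38 43.35]
clip block [ 0.3  29.29]
plate [ 0.745 54.83 ] [  0.425 -12.765]
[535.64674436 166.52264327  20.19586293] 25.7167
```

Run:
```python
from h import *
d=np.array([.098,.995]);d/=np.linalg.norm(d);l=np.array([d[1],-d[0]])
p=np.array([535.2,155.8])+10*d+1.8*l; o=[np.pi,0,np.pi/2-.0984]
def st(): s=bot.get_state(); q=np.array(s["tcp_pos"]); c=np.array(s["contact_force"]); print("lat,along",((q[:2]-[535.2,155.8])@np.c_[l,d]).round(2),"z",q[2].round(2),"F lat/along/z",(c[:2]@np.c_[l,d]).round(1),c[2].round(1),"t",s["t"],"M",np.round(s["wrist_torque"],2))
bot.movel([*p,-2],o,max_speed=60); bot.dwell(.3); st()
print(bot.movel([*p,-20],max_speed=12,threshold=20)); st(); bot.dwell(.2); st()
```

```text
lat,along [1.57 9.45] z -2.05 F lat/along/z [-0.8 -3.4] -2.9 t 26.5333 M [-0.85  0.18 -0.03]
True
lat,along [1.02 9.33] z -10.87 F lat/along/z [-1.1  0.5] 4.7 t 27.4417 M [-0.14  0.25 -0.01]
lat,along [1.03 9.29] z -10.88 F lat/along/z [-1.   0.8] 6.1 t 27.6417 M [-0.04  0.26 -0.03]
```

```bash
cat >> h.py <<'E'
d=np.array([.098,.995]);d/=np.linalg.norm(d);l=np.array([d[1],-d[0]]);O=np.array([535.2,155.8])
def st(): s=bot.get_state(); q=np.array(s["tcp_pos"]); c=np.array(s["contact_force"]); print("lat,along",((q[:2]-O)@np.c_[l,d]).round(2),"z",q[2].round(2),"F",(c[:2]@np.c_[l,d]).round(1),c[2].round(1),"t",s["t"],"M",np.round(s["wrist_torque"],2)); return c
E
python3 - <<'E'
from h import *
p=O+10*d+1.8*l
for z in(-12,-13,-14,-15,-16,-17,-18,-19):
    r=bot.movel([*p,z],max_speed=12,threshold=20); c=st()
    if r or c[2]>20: print("stop",r); break
E
```

```text
lat,along [1.34 9.19] z -10.92 F [-4.8 -6.3] 10.9 t 28.0583 M [-1.27  1.11 -0.03]
lat,along [1.47 9.25] z -11.55 F [-5.4 -5.5] 13.5 t 28.3083 M [-1.24  1.24 -0.1 ]
lat,along [1.58 9.3 ] z -12.28 F [-6.  -6.1] 16.1 t 28.5583 M [-1.24  1.4  -0.03]
lat,along [1.59 9.3 ] z -13.22 F [-5.8 -6. ] 14.2 t 28.8083 M [-1.37  1.32 -0.08]
lat,along [1.54 9.27] z -14.32 F [-6.3 -7.1] 14.0 t 29.0583 M [-1.35  1.34 -0.06]
lat,along [1.42 9.25] z -15.65 F [-5.4 -6.5] 12.0 t 29.3083 M [-1.21  1.18 -0.06]
lat,along [1.23 9.24] z -17.11 F [-5.  -6.7] 7.3 t 29.5583 M [-1.21  1.02 -0.01]
lat,along [1.07 9.2 ] z -18.61 F [-1.3 -6.4] 4.5 t 29.8083 M [-1.08  0.71 -0.05]
```

Run:
```python
from h import *
p=O+10*d+1.2*l
for z in np.arange(-20,-28,-.75):
    bot.movel([*p,z],max_speed=10,threshold=20); c=st()
    if c[2]>11: print("pads"); break
bot.dwell(.3); st()
```

```text
lat,along [0.88 9.21] z -19.86 F [-1.5 -5.1] 1.3 t 30.075 M [-1.05  0.47 -0.  ]
lat,along [0.82 9.17] z -20.84 F [-1.4 -5.1] 0.2 t 30.325 M [-1.02  0.33 -0.02]
lat,along [0.79 9.19] z -21.73 F [-1.5 -5.5] -1.5 t 30.575 M [-1.01  0.3  -0.01]
lat,along [0.72 9.1 ] z -22.43 F [-1.1 -6. ] -1.3 t 30.825 M [-1.01  0.31 -0.03]
lat,along [0.81 9.08] z -22.62 F [-1.9 -6.3] 4.1 t 31.075 M [-1.12  0.66  0.  ]
lat,along [0.83 9.1 ] z -22.74 F [-4.7 -7.2] 9.7 t 31.325 M [-1.14  1.03  0.01]
lat,along [0.89 9.11] z -22.82 F [-6.5 -7.4] 15.4 t 31.575 M [-1.28  1.37  0.03]
pads
lat,along [0.89 9.08] z -22.83 F [-5.4 -7.2] 15.3 t 31.875 M [-1.26  1.37 -0.07]
```

Run:
```python
from h import *
bot.movel([*(O+9.5*d+1.0*l),-23.2],max_speed=10); bot.dwell(.3); st()
for a in np.arange(8.5,2.4,-1):
    bot.movel([*(O+a*d+1.0*l),-23.2],max_speed=10,threshold=12); c=st()
    if c[:2]@d>9: break
```

```text
lat,along [0.77 9.08] z -22.67 F [-3.6 -5.8] 6.6 t 32.4667 M [-1.    0.73 -0.03]
lat,along [0.83 9.09] z -22.66 F [-3.  -1.8] 5.3 t 32.7167 M [-0.42  0.72 -0.06]
lat,along [0.84 9.02] z -22.7 F [-4.8  0.4] 6.3 t 32.9667 M [ 0.29  0.7  -0.02]
lat,along [0.91 8.63] z -22.67 F [-3.5  3.6] 6.5 t 33.2167 M [ 0.79  0.68 -0.05]
lat,along [0.97 7.77] z -22.68 F [-3.1  4.4] 5.3 t 33.4667 M [ 0.81  0.69 -0.04]
lat,along [0.97 6.84] z -22.68 F [-3.4  4.4] 5.9 t 33.7167 M [ 0.89  0.64 -0.05]
lat,along [1.   5.87] z -22.67 F [-2.5  4.2] 5.6 t 33.9667 M [0.88 0.71 0.  ]
lat,along [0.96 4.85] z -22.69 F [-3.8  4.1] 4.7 t 34.2167 M [0.89 0.61 0.02]
```

Run:
```python
from h import *
for a in np.arange(2.0,-12,-.5):
    bot.movel([*(O+a*d+1.0*l),-23.2],max_speed=8,threshold=10); c=st(); f=c[:2]@d
    if f>12.5: break
bot.dwell(.25); c=st(); f=c[:2]@d
while f<13.3:
    a-=.25; bot.movel([*(O+a*d+1.0*l),-23.2],max_speed=8); bot.dwell(.1); c=st(); f=c[:2]@d
bot.dwell(.6); st(); print(a,bot.get_state()["opening"])
```

```text
lat,along [0.97 4.44] z -22.69 F [-3.8  4.5] 5.5 t 34.4667 M [0.88 0.62 0.06]
lat,along [0.97 3.97] z -22.69 F [-3.9  4.8] 5.4 t 34.7167 M [0.98 0.64 0.02]
lat,along [0.99 3.48] z -22.66 F [-3.   4.8] 4.8 t 34.9667 M [0.96 0.67 0.04]
lat,along [0.96 2.95] z -22.7 F [-4.   4.7] 5.1 t 35.2167 M [ 0.98  0.63 -0.04]
lat,along [0.98 2.47] z -22.67 F [-3.7  5.4] 5.8 t 35.4667 M [0.99 0.66 0.01]
lat,along [1.01 1.97] z -22.67 F [-4.4  5.1] 5.7 t 35.7167 M [ 0.98  0.65 -0.  ]
lat,along [1.01 1.49] z -22.66 F [-4.2  4.3] 5.3 t 35.9667 M [ 0.99  0.61 -0.02]
lat,along [0.97 0.98] z -22.69 F [-3.2  4.7] 5.5 t 36.2167 M [0.97 0.64 0.01]
lat,along [0.98 0.47] z -22.69 F [-3.2  5.6] 5.4 t 36.4667 M [0.95 0.65 0.02]
lat,along [ 0.95 -0.05] z -22.69 F [-4.4  4.3] 5.2 t 36.7167 M [0.94 0.6  0.04]
lat,along [ 1.02 -0.53] z -22.67 F [-4.4  4.5] 4.4 t 36.9667 M [ 0.93  0.64 -0.03]
lat,along [ 1.02 -0.86] z -22.66 F [-3.2  4.8] 5.8 t 37.2167 M [ 1.06  0.66 -0.  ]
lat,along [ 0.96 -0.82] z -22.7 F [-3.6  7.1] 4.9 t 37.4667 M [ 1.33  0.62 -0.08]
lat,along [ 0.98 -0.77] z -22.7 F [-3.4  7.2] 4.6 t 37.7167 M [ 1.66  0.59 -0.08]
lat,along [ 1.02 -0.74] z -22.66 F [-3.1 10.3] 4.8 t 37.9667 M [ 1.87  0.55 -0.07]
lat,along [ 1.   -0.68] z -22.67 F [-4.  10.7] 3.4 t 38.2167 M [ 2.16  0.55 -0.11]
lat,along [ 1.   -0.63] z -22.64 F [-3.7 12.5] 2.5 t 38.4667 M [ 2.49  0.52 -0.05]
lat,along [ 1.02 -0.63] z -22.68 F [-2.7 13.9] 2.5 t 38.7167 M [ 2.73  0.51 -0.06]
lat,along [ 1.03 -0.62] z -22.65 F [-3.8 14.1] 3.0 t 38.9667 M [ 2.71  0.49 -0.1 ]
lat,along [ 0.99 -0.6 ] z -22.66 F [-3.7 13.4] 2.8 t 39.5667 M [ 2.76  0.51 -0.1 ]
-6.5 0.16677218538198518
```

The flange bears on the fork: position has stalled and the force has risen about 9 N above friction. Now I'll relieve the load, release and retreat.

Run:
```python
from h import *
import pickle
bot.movel([*(O-3*d+1.0*l),-22.8],max_speed=8); bot.dwell(.2); st()
bot.grip(.5); bot.dwell(.2); st()
q=bot.get_state()["tcp_pos"]
bot.movel([*(O-0.6*d+1.0*l),-22.5],max_speed=10); bot.movel([*(O-.6*d+1.0*l),20],max_speed=50)
bot.movel([*(O+70*d+1.0*l),60],max_speed=120); bot.dwell(.3); st()
im,m=cap("wrist","f.png"); pickle.dump(m,open("f.pkl","wb"))
for n,y,z in(("flange",66-14,34),("tip",-97,34),("disc",69,34)): print(n,proj(m,[*(O+y*d+.5*l),z]).round())
# barrel centre check: brightness edges on lines across the axis
g=cv2.cvtColor(cv2.GaussianBlur(im,(3,3),0),cv2.COLOR_BGR2HSV)
for y in(40,15,0,-15,-40):
    r=[]
    for t in np.arange(-16,16,.25):
        u,v=proj(m,[*(O+y*d+t*l),34]); r.append(g[int(round(v)),int(round(u)),1]) if 0<=v<399.5 else None
    r=np.array(r); k=np.arange(-16,16,.25)[:len(r)][r<70]; print(y,k.min() if len(k) else None,k.max() if len(k) else None)
for z0 in [34]:
    for y in np.arange(46,74,1.0): 
        print(int(y),[int(g[tuple(np.round(proj(m,[*(O+y*d+t*l),34])[::-1]).astype(int))][1]) for t in(-13,13.5)],end=' ')
```

```text
lat,along [ 0.97 -0.91] z -22.65 F [-3.3  6.3] 2.9 t 40.3583 M [ 1.25  0.47 -0.03]
lat,along [ 1.12 -3.16] z -22.82 F [0.3 0.2] -0.4 t 40.9417 M [0.02 0.01 0.01]
lat,along [ 0.91 69.46] z 59.74 F [0.  1.1] 0.7 t 43.4583 M [0.02 0.   0.02]
flange [318. 238.]
tip [318. 402.]
disc [318. 214.]
40 -16.0 15.75
15 -15.25 15.5
0 -7.0 7.75
-15 -16.0 15.75
-40 -13.5 13.5
46 [16, 16] 47 [16, 16] 48 [23, 24] 49 [26, 26] 50 [24, 26] 51 [22, 22] 52 [24, 22] 53 [24, 22] 54 [20, 21] 55 [19, 17] 56 [17, 18] 57 [17, 20] 58 [17, 17] 59 [18, 14] 60 [18, 14] 61 [21, 20] 62 [36, 36] 63 [101, 98] 64 [134, 133] 65 [134, 133] 66 [128, 130] 67 [126, 131] 68 [128, 131] 69 [126, 126] 70 [129, 126] 71 [129, 125] 72 [128, 126] 73 [128, 130]
```

Run:
```python
from h import *
import pickle
m=pickle.load(open("f.pkl","rb")); im=cv2.imread("pics/f.png")
c=[(60,70)]
p=[proj(m,[*(O+y*d+.5*l),z]) for y,z in((95,34),(-20,34))]
u0=int(p[0][0]);v0=int(p[0][1])
cv2.imwrite("pics/fc.png",cv2.resize(im[v0-20:v0+170,u0-60:u0+60],None,fx=3,fy=3,interpolation=2))
print(u0-60,v0-20,"pred face52",[((proj(m,[*(O+y*d+(t+.5)*l),z])-[u0-60,v0-20])*3).round() for y,t,z in((54,-16,34),(54,16,34),(69,0,34),(52,-20,43),(52,20,43))])
```

```text
257 155 pred face52 [array([110., 241.]), array([255., 241.]), array([183., 177.]), array([ 89., 267.]), array([276., 267.])]
```

View pics/fc.png

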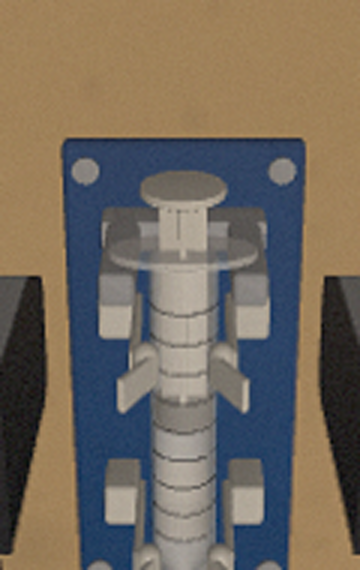

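The picture shows the barrel under both clips' beads, centred at column 183. The flange at about (183,250) lies against the fork, and the gripper is clear.

```bash
python3 -c "
from h import *
print(bot.sign_off(),bot.get_state()['t'])"
```

```text
the job is handed in; nothing more can be done
the job is handed in; nothing more can be done
```

The syringe is snapped into both clips and pushed home, with the flange on the fork at an estimated 9–10 N (13.5–14 N at the tool, less about 4.5 N of sliding friction); it is released and the job was handed in at about 44 s, after one missed grasp because the fingertips stand about 38 mm behind the reported TCP, and the verdict was not shown.

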